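# Jack the support level and slide the bar home

## Robot

A 7-joint arm with a two-finger parallel gripper is mounted at the origin on the work surface; the furniture and walls round the work are solid. World frame = base frame: x ahead of the robot, y to its left, z up, the work surface at z = 0. Lengths are in m, angles in rad, forces in N, time in s.
With the tool pointing down it reaches from about 0.4 to 0.9 m from the base axis. Payload 5.5 kg.
Tool frame: the origin (TCP) lies on the centre line of the jaws, within the pads' length; the fingertips stand 8 mm ahead of it and the grasp point (between the pads) lies 11 mm behind it; z points along the fingers, y is the line along which they close (so a half turn about z gives the same grasp; the last joint's range is limited). The gripper opens to 92 mm and grips with 3 to 60 N. Pads are 19 mm wide; open, the fingers measure 130 mm over their backs; the gripper's body (75 mm by 190 mm) begins 47 mm behind the grasp point.
Start: joints at [-0.868, 0.501, -0.427, 1.55, 0.221, 1.138, -0.21], TCP at [0.277, 0.588, 0.235] pointing down, gripper open.
Joint ranges: [-2.88, 2.88], [-0.31, 2.03], [-1.54, 1.56], [0.2, 2.42], [-1.41, 4.55], [0.19, 2.02], [-2.57, 2.57]. Speed limits (rad/s): [2.57, 2.57, 3.14, 3.14, 3.14, 3.14, 3.14].

## Interface

Orientations are given as a rotation vector (axis times angle).
In Python, from station import arm gives the robot as it stands.
- The arm moves only by the tool carry_out, never from a script. Its argument "plan" is a list that holds one entry, the list of rows, each a list of 5 numbers: the finger opening in mm, from 0 to 91.8, then the shift along the tool's x, y, z in mm, then the turn about the tool's z in degrees. In form: [[[grip, dx, dy, dz, yaw], ...]]. A call has 1 to 12 rows; each row shifts and turns the commanded pose from where the row before left it, along the tool's axes as they then stand; what a row does not reach is not made up. A row lasts 1/10 s, in which the tool goes at most 50 mm and 8.59 degrees, less where a joint would pass 70% of its speed; a pose out of reach is approached as far as the arm can. A call with a gripper value outside its range is refused whole. The fingers move at their own pace and stop on an object; "newtons" is the grip in N (left out, the last holds). Time passes only in rows, so rows that do not move let the fingers close. It gives the time, the measured TCP pose, the force, the opening and the grip force at its end, in the units of the state.
- arm.observe(): the state, without advancing time (a new reading comes with each control period).
- arm.read_camera(name): name is "scene" or "top"; returns the picture (384x512x3 uint8, red, green, blue); there is no depth.
- arm.camera_model(name): a dict with "fx", "fy", "cx", "cy" (pixels), "pose" (4x4, takes a point from camera to world coordinates). Camera axes: x right, y down, z forward; pixel columns grow to the right and rows downward; lengths in m; the calibration is good to about 2 mm. A picture is of the moment at which its call begins. camera_model takes no time and is no camera call.
- arm.hand_in(): hands the job in; it is judged then, once.
The state is a dict: "t": time; "joint_positions": joint angles; "joint_vel": joint speeds; "effort": joint torques, N m; "position": TCP position; "tool_rot": TCP orientation; "contact_force": force on the tool from outside, world axes, zero at the start; "ft_torque": the same for the moment, N m; "grip_width": finger opening in m; "grip_force": force on a finger pad.
Only numpy, scipy, OpenCV 4.12 (cv2) and the standard library are available. Lean on these libraries where they do the work, as an engineer would, in place of code of your own. Each camera call takes 0.05 s, during which the arm holds its last target. There are 200 camera calls.

## Task

Fit the loose crank onto the square shaft of the small screw jack and wind it, clockwise seen from above, until the V-groove on the jack's table is level with the V-groove of the rest next to it. Then slide the round bar gently along the grooves, without lifting it out, until its end meets the stop plate of the rest. Leave the crank sitting fully down on the shaft.

Things in the scene. Friction and masses are not known exactly. Their poses are not given: they have to be found in the camera images.
- fixture: Grey steel jack fixture, fixed to the bench. In line along its own y axis it carries a square gear tower with the upright input shaft (y = -235 mm; tower 60 x 60 mm, 77 mm high), the jack's lifting table (y = 0) and the rest (y = 62 to 142 mm). Base plate 76 x 440 mm. Origin on the bench below the table's centre, z up. One clockwise turn of the shaft lifts the table 12 mm.
- shaft_seat (a point): Centre of the shoulder (40 mm wide, 81 mm above the bench) at the foot of the upright steel shaft; the crank's hub sits on it. The shaft is 14 mm square for 22 mm, then 10 mm square for 4 mm. Its flats lie along this point's x, y (the fixture's x, y at the start), which turn with it. Torque about 0.25 N m; it stays where left; clockwise from above lifts.
- table_groove (a point): Lowest line of the V-groove on the jack's table, at the table's end nearest the rest. The groove (90 degrees, legs 25 mm) runs 110 mm from here along the fixture's -y. It starts 16 to 28 mm lower than the rest's groove and rises with the table (whole travel 42 mm).
- rest_groove (a point): Lowest line of the V-groove of the rest, at its end nearest the jack. Same section as the table's groove and in line with it across a gap of 7 mm; it runs 72 mm along the fixture's +y to the stop plate. The rest's height differs from start to start and is locked.
- stop_face (a point): Centre of contact on the stop plate's near face, at the far end of the rest's groove: where the middle of the bar's nose ends up.
- stop: The steel stop plate, 46 mm wide, 52 mm high and 8 mm thick, across the far end of the rest's groove. The highest part of the fixture: its top is 121 to 133 mm above the bench.
- bar: Round dark steel bar, 28 mm diameter, 140 mm long, about 0.5 kg, lying in the groove of the jack's table. Origin in its centre, y axis along it towards the stop. In a groove its axis is 19.8 mm above the groove's lowest line and 2 mm above the tops of the groove's legs. It slides under a push of about 3 to 7 N.
- bar_nose (a point): Centre of the bar's end that faces the stop; that end is tapered over 8 mm to 18 mm diameter. The nose starts 4 to 15 mm short of the table's end.
- bar_tail (a point): Centre of the bar's flat other end, where it is pushed.
- crank: Loose steel crank, 0.36 kg, standing on its square hub (36 x 36 x 32 mm). Origin: centre of the hub's underside, mouth of its square socket (16.5 mm wide, 32 mm deep, flats along x, y). Over it a flat arm (16 mm wide, z 32 to 42 mm) with the black grip at x = +65 mm and a 28 mm counterweight ball at x = -46 mm. It balances about the hub.
- crank_boss (a point): Middle of the crank's square lifting boss: 24 x 24 mm, flats along the crank's x and y axes, from 42 to 72 mm above the hub's underside and over its centre. This point is 60 mm above the hub's underside.
- crank_grip (a point): Point on the axis of the crank's round upright grip, 65 mm from the hub's axis and 70 mm above the hub's underside. The grip is a black sleeve 22 mm in diameter that turns freely on its spindle and reaches from 44 to 92 mm above the hub's underside.
Things that resemble listed ones, but are neither listed nor needed, are in the scene too. Of the things that look like the crank, the largest one is meant.

How it is judged:
By the outcome, as a careful person would: the job done as asked, in the order asked, and still so for the second after the job is handed in, with the robot touching nothing.
It also fails if it takes over 72 s, if anything falls off the work surface, if the arm or the gripper's body presses on something with over 40 N, if the wrist force passes 120 N, or if a joint passes its speed limit or range.

## Working session

There is one attempt and no reset: what is moved stays moved. The work goes in short steps, Python scripts to look and compute and a tool call to move; the robot and the scene stay as the last step left them, time stands still between calls to the robot, and variables do not carry over. Pictures are saved under pics/ and viewed, at most 10 in all, crops included, and the job is handed in when it is done.

Besides the shell and the picture viewer there is one more tool, called after "Call:" as name(argument=value, ...), one argument or row to a line, values as JSON. carry_out: Moves the arm, as the interface text tells. Its arguments: {"type":"object","properties":{"plan":{"type":"array"},"newtons":{"type":"number"}},"required":["plan"]}

```bash
mkdir -p pics; ls; python3 - <<'E'
from station import arm
import cv2,numpy as np
for n in("scene","top"):
    cv2.imwrite(f"pics/{n}0.png",arm.read_camera(n)[:,:,::-1]); m=arm.camera_model(n)
    print(n,m['fx'],m['fy'],m['cx'],m['cy'],np.round(m['pose'],4).tolist())
s=arm.observe();print(s)
E
```

```text
pics
scene 427.5383392945378 427.5383392945378 249.36976933021649 188.4416618271346 [[-0.479, -0.4478, 0.755, -0.6197], [-0.8778, 0.2409, -0.4141, 0.6434], [0.0035, -0.8611, -0.5084, 0.7485], [0.0, 0.0, 0.0, 1.0]]
top 407.4747501441873 407.4747501441873 255.3262376035632 191.5052672342423 [[0.0211, -0.9912, 0.1305, 0.216], [-0.9994, -0.0243, -0.0231, 0.1132], [0.026, -0.1299, -0.9912, 1.4747], [0.0, 0.0, 0.0, 1.0]]
{'t': 0.1, 'joint_positions': array([-0.86781921,  0.50175172, -0.42683464,  1.55134393,  0.22081539,
        1.13831253, -0.21029536]), 'joint_vel': array([-0.00092371, -0.00222444, -0.00114556, -0.00399266, -0.00017039,
       -0.00048651,  0.0002306 ]), 'effort': array([-1.11008040e-02, -5.67865133e+01, -5.83867460e+00, -2.79910862e+01,
       -6.90984540e-02,  2.39558337e-02,  5.05322419e-05]), 'position': array([0.27649058, 0.58757626, 0.23378658]), 'tool_rot': array([-6.85023909e-01, -3.06554809e+00,  2.67047384e-03]), 'contact_force': array([ 0.50930661,  0.45927635, -0.51814595]), 'ft_torque': array([-0.00828353, -0.01376408,  0.01484716]), 'grip_force': 0.0, 'grip_width': 0.09185804587907297}
```

View pics/scene0.png

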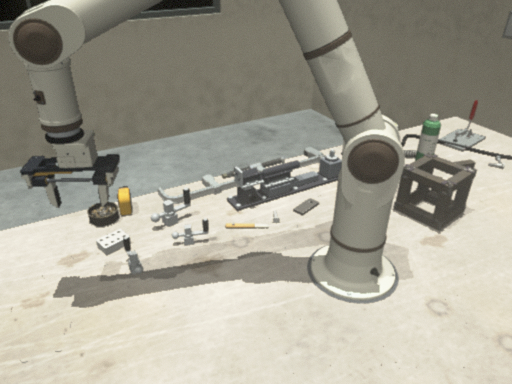

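View pics/top0.png

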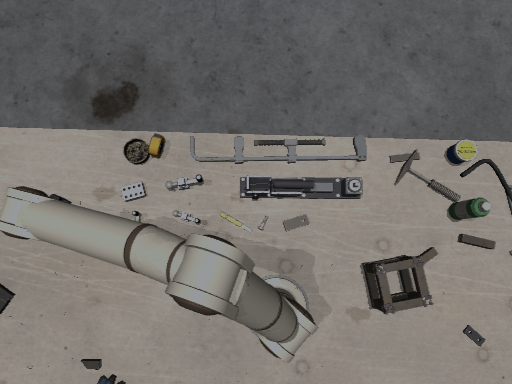

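Three crank-like things appear: top (185,183)/scene (172,208), top (187,217)/scene (190,235), and top (137,215)/scene (132,255). The first looks largest. The fixture runs along top (240–362,187), with the tower and shaft at (353,186) and the stop at the left. I'll confirm with an enlarged crop.

```bash
python3 - <<'E'
import cv2,numpy as np
t=cv2.imread("pics/top0.png");s=cv2.imread("pics/scene0.png")
a=cv2.resize(t[165:230,125:225],(800,520),interpolation=cv2.INTER_CUBIC)
cv2.imwrite("pics/c1.png",a)
b=cv2.resize(t[170:205,232:368],(800,206),interpolation=cv2.INTER_CUBIC)
c=cv2.resize(s[145:215,215:350],(740,384),interpolation=cv2.INTER_CUBIC)
c=cv2.copyMakeBorder(c,0,0,0,60,cv2.BORDER_CONSTANT)
cv2.imwrite("pics/c2.png",np.vstack([b,c]))
E
```

```text
(no output)
```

View pics/c1.png

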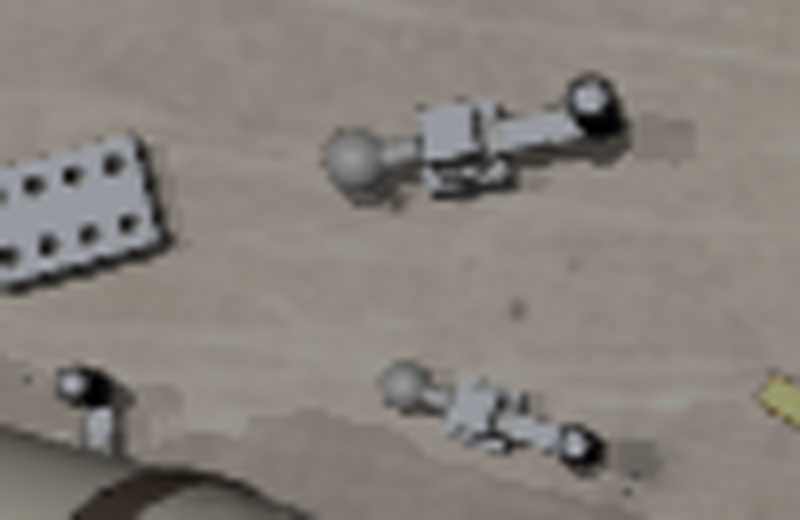

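View pics/c2.png

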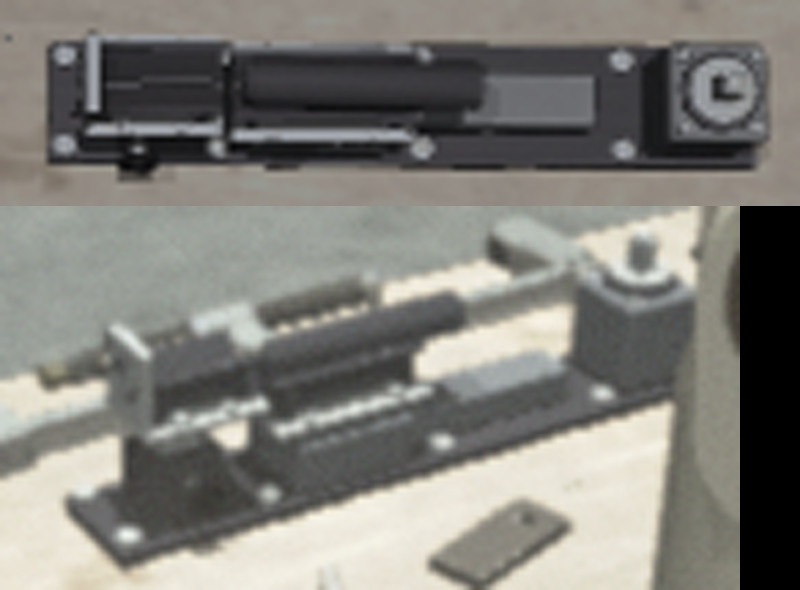

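Crop 1 confirms it: the upper crank at top (185,183) is clearly the largest, with about a 57 px boss against 45 px for the one below it. The boss top is near crop (448,132), the grip top at (592,98) and the ball at (352,160). Crop 2 shows the shoulder ring at crop (723,93), the stop plate at (93,72), and the bar from (245,85) to (485,85) on the table. The near legs of the rest and the table show as bright lines in the scene view. Next I measure these.

```bash
cat > h.py <<'E'
import numpy as np,cv2
from station import arm
from scipy.spatial.transform import Rotation as R
def ray(n,p):
    m=arm.camera_model(n);P=np.array(m['pose'])
    d=P[:3,:3]@np.array([(p[0]-m['cx'])/m['fx'],(p[1]-m['cy'])/m['fy'],1]);return P[:3,3],d/np.linalg.norm(d)
def onz(n,p,z):
    o,d=ray(n,p);return o+d*(z-o[2])/d[2]
def tri(p,q):
    A=np.zeros((3,3));b=np.zeros(3)
    for n,x in(("top",p),("scene",q)):
        o,d=ray(n,x);M=np.eye(3)-np.outer(d,d);A+=M;b+=M@o
    return np.linalg.solve(A,b)
def proj(n,X):
    m=arm.camera_model(n);P=np.linalg.inv(m['pose']);c=P[:3,:3]@X+P[:3,3]
    return np.array([m['fx']*c[0]/c[2]+m['cx'],m['fy']*c[1]/c[2]+m['cy']])
def uncrop(p,s,o): return (np.array(p)+.5)/s-.5+np.array(o)
def tool(s=None):
    s=s or arm.observe();return np.array(s['position']),R.from_rotvec(s['tool_rot']).as_matrix()
def yawof(M): return np.degrees(np.arctan2(M[1,1],M[0,1]))  # direction of tool y (closing)
E
python3 - <<'E'
from h import *
np.set_printoptions(precision=4,suppress=True)
p,M=tool();print("tool axes",M.tolist(),"yaw of y",yawof(M))
c=lambda q:uncrop(q,8,(125,165))
boss=onz("top",c((448,132)),.072);grip=onz("top",c((592,98)),.092);ball=onz("top",c((352,160)),.037)
print("boss",boss,"grip",grip,"ball",ball)
v=grip-ball;print("len",np.hypot(*v[:2]),"yaw crank x",np.degrees(np.arctan2(v[1],v[0])), "hub from grip/ball",ball+v*46/111)
t=cv2.imread("pics/top0.png",0)
big=cv2.resize(t[170:205,232:368],None,fx=8,fy=8,interpolation=cv2.INTER_CUBIC)
for th in(110,130,150):
    cs,_=cv2.findContours((big>th).astype('uint8'),cv2.RETR_EXTERNAL,cv2.CHAIN_APPROX_NONE)
    print(th)
    for k in cs:
        (x,y),r=cv2.minEnclosingCircle(k);ctr=k[:,0].mean(0)
        if 60<cv2.contourArea(k)<20000 and r<130: print(uncrop((x,y),8,(232,170)),r/8,cv2.contourArea(k)/64)
cc=lambda q:uncrop(q,800/136,(232,170))
print("shoulder eye",onz("top",cc((723,93)),.081),"tower",onz("top",cc((720,93)),.077))
k=lambda q:uncrop((q[0],q[1]-206),740/135,(215,145))
print("shaft top via scene",onz("scene",k((643,240)),.107),"shoulder scene",onz("scene",k((643,277)),.081))
E
```

```text
tool axes [[-0.9048818599175401, 0.42566205107145433, -0.0007986675254530176], [0.425662796514563, 0.9048805104880959, -0.0015637781827837615], [5.705764943766332e-05, -0.0017549975629055383, -0.9999984583628012]] yaw of y 64.8073822109879
boss [0.4308 0.3407 0.072 ] grip [0.444  0.2767 0.092 ] ball [0.4225 0.3881 0.037 ]
len 0.11350904287359141 yaw crank x -79.09529629032909 hub from grip/ball [0.4314 0.342  0.0598]
110
130
[337.625 195.   ] 1.543648600578308 5.96875
[268.4375 194.75  ] 1.1267472505569458 2.7265625
[303.2721 194.7168] 1.6219414472579956 6.6328125
[242.5625 194.125 ] 1.5625125169754028 6.28125
[286.375 192.75 ] 15.065753936767578 39.0703125
[360.25   191.1875] 0.9702734351158142 1.6875
[348.1875 191.0903] 0.6474499702453613 0.9921875
[257.8125 191.75  ] 11.129400253295898 27.78125
[354.4375 184.8125] 5.445767402648926 81.078125
[337.154  179.7078] 1.6743693351745605 6.5859375
[303.75   178.6875] 0.7629222273826599 1.09375
[242.6616 178.8927] 1.522262692451477 5.8828125
150
[275.25  200.875] 1.0643491744995117 1.0546875
[354.375  199.3125] 5.062512397766113 2.40625
[3
[... 502 characters left out ...]
9560165405 3.5390625
[286.25  192.625] 14.565864562988281 23.4453125
[260.625  191.5625] 7.937512397766113 11.8828125
[249.125 191.75 ] 2.195533514022827 3.609375
[356.4107 183.5   ] 0.7228418588638306 1.3046875
[354.3838 184.8482] 5.119387149810791 27.5546875
[336.9493 179.9874] 1.3708550930023193 3.7421875
[242.7105 178.9819] 1.229128360748291 3.34375
[247.375 182.   ] 6.070561408996582 9.546875
[257.3125 175.6875] 4.250012397766113 4.015625
[266.0625 175.625 ] 3.250613212585449 2.7734375
[250.5625 175.625 ] 1.1267472505569458 1.03125
shoulder eye [ 0.4293 -0.2639  0.081 ] tower [ 0.4299 -0.2632  0.077 ]
shaft top via scene [ 0.4229 -0.2548  0.107 ] shoulder scene [ 0.4215 -0.257   0.081 ]
```

Call:
carry_out(
  plan=[
    [[70,-35,-22.5,10.5,0],[70,-35,-22.5,10.5,0],[70,-35,-22.5,10.5,0],[70,-35,-22.5,10.5,0],[70,-35,-22.5,10.5,0],[70,-35,-22.5,10.5,0],[70,-35,-22.5,10.5,0],[70,0,0,0,7.7],[70,0,0,0,7.7],[70,0,0,0,7.7],[70,0,0,0,7.7],[70,0,0,0,7.7]],
  ],
  newtons=40,
)

```text
t: 1.3
position: [0.4311, 0.341, 0.1608]
tool_rot: [-1.665, -2.663, 0.001]
contact_force: [-0.1, -0.1, 0.1]
grip_width: 0.0699
grip_force: 0.0
```

Call:
carry_out(
  plan=[
    [[70,0,0,0,7.7],[70,0,0,0,7.7],[70,0,0,0,0]],
  ],
)

```text
t: 1.6
position: [0.431, 0.3412, 0.1609]
tool_rot: [2.002, 2.421, -0.001]
contact_force: [0.3, -0.0, 0.3]
grip_width: 0.0702
grip_force: 0.0
```

```bash
cat >> h.py <<'E'
def to(target,yaw=None):
    "tool-frame shift in mm and tool yaw (deg) to reach world target / closing-axis yaw"
    p,M=tool();d=M.T@(np.array(target)-p)*1000
    a=0 if yaw is None else -((yaw-yawof(M)+90)%180-90)
    print("pos",p.round(4),"yaw",yawof(M).round(2),"tilt",M[2,:2].round(4),"-> shift",d.round(1),"turn",round(a,2))
E
python3 - <<'E'
from h import *
to((.431,.341,.049),10.9)
c=lambda a,b:proj("scene",np.array(a))
print(c((.430,-.2637,.081),0),c((.43,-.2637,.107),0),arm.observe()['joint_positions'].round(2))
cv2.imwrite("pics/t1.png",arm.read_camera("top")[:,:,::-1])
E
```

```text
pos [0.431  0.3412 0.1609] yaw 10.85 tilt [-0.0005 -0.0005] -> shift [-1.000e-01 -0.000e+00  1.119e+02] turn -0.05
[331.91455889 156.19337237] [332.67108413 149.50243232] [-0.58  0.38 -0.17  1.88  0.08  0.89 -0.6 ]
```

Call:
carry_out(
  plan=[
    [[70,0,0,40,0],[70,0,0,40,0],[70,0,0,20,0],[70,0,0,12,0],[70,0,0,0,0],[20,0,0,0,0],[20,0,0,0,0],[20,0,0,0,0],[20,0,0,0,0],[20,0,0,0,0]],
  ],
)

```text
t: 2.65
position: [0.432, 0.3417, 0.0499]
tool_rot: [2.0, 2.422, 0.003]
contact_force: [3.0, -0.5, 2.6]
grip_width: 0.0344
grip_force: 2.0
```

Call:
carry_out(
  plan=[
    [[20,0,0,0,0],[20,0,0,0,0],[20,0,0,0,0]],
  ],
)

```text
t: 2.95
position: [0.433, 0.3422, 0.0506]
tool_rot: [2.0, 2.421, 0.005]
contact_force: [1.5, -0.3, 5.8]
grip_width: 0.024
grip_force: 42.4
```

```bash
python3 - <<'E'
from h import *
to((.431,.341,.049),10.9);s=arm.observe();print(s['contact_force'],s['grip_width'],s['grip_force'])
E
```

```text
pos [0.433  0.3422 0.0506] yaw 10.88 tilt [0.0014 0.0033] -> shift [-0.8 -2.2  1.6] turn -0.02
[ 1.53427181 -0.26012449  5.78126843] 0.023994946819934616 42.36223888437962
```

Call:
carry_out(
  plan=[
    [[20,0,0,-20,0],[20,0,0,-35,5.1],[20,0,0,-35,5.1],[20,0,0,-35,0],[20,0,0,-35,0],[20,-20,0,0,0],[20,-40,0,0,0],[20,-45,-1,0,0],[20,-45,-1,0,0],[20,-45,-1,0,0],[20,-45,-1,0,0],[20,-45,-1,0,0]],
  ],
)

```text
t: 4.15
position: [0.4286, 0.0545, 0.2088]
tool_rot: [-2.207, -2.235, 0.001]
contact_force: [1.0, 0.3, -3.8]
grip_width: 0.0242
grip_force: 42.0
```

Call:
carry_out(
  plan=[
    [[20,-45,-1,0,0],[20,-45,-1,0,0],[20,-45,-1,0,0],[20,-45,-1,0,0],[20,-45,-1,0,0],[20,-45,0,0,0],[20,-30,0,0,0],[20,-20,0,0,0],[20,0,0,0,0],[20,0,0,0,0]],
  ],
)

```text
t: 5.15
position: [0.4279, -0.2632, 0.2084]
tool_rot: [-2.207, -2.232, 0.001]
contact_force: [0.4, 0.7, -3.4]
grip_width: 0.0237
grip_force: 42.0
```

```bash
python3 - <<'E'
from h import *
to((.430,-.2637,.22),0.65);s=arm.observe();print(s['contact_force'],s['grip_width'],s['grip_force'],s['joint_positions'].round(2))
t=arm.read_camera("top");q=arm.read_camera("scene")
cv2.imwrite("pics/t2.png",t[:,:,::-1]);cv2.imwrite("pics/s2.png",q[:,:,::-1])
a=cv2.resize(t[150:220,305:405],(700,490)[:2],interpolation=cv2.INTER_CUBIC)[:,:,::-1]
b=cv2.resize(q[70:190,285:385],(500,600),interpolation=cv2.INTER_CUBIC)[:,:,::-1]
out=np.zeros((600,800,3),'uint8');a=cv2.resize(a,(400,280));out[:280,:400]=a;out[:480,400:]=cv2.resize(b,(400,480));cv2.imwrite("pics/c3.png",out)
E
```

```text
pos [ 0.4279 -0.2632  0.2084] yaw 0.65 tilt [ 0.0014 -0.0019] -> shift [ -0.5   2.1 -11.6] turn -0.0
[ 0.40447906  0.73865768 -3.41015492] 0.023739384338826653 42.03547176275606 [ 0.22  0.24  0.32  1.96 -0.09  0.95  0.6 ]
```

View pics/c3.png

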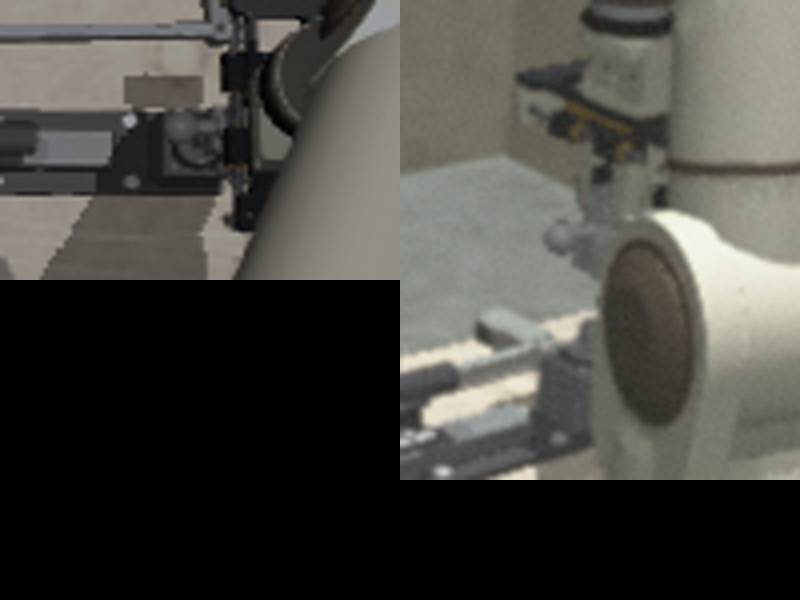

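```bash
python3 - <<'E'
from h import *
t=cv2.imread("pics/t2.png");g=cv2.cvtColor(t,cv2.COLOR_BGR2GRAY)
big=cv2.resize(g[170:195,338:368],None,fx=20,fy=20,interpolation=cv2.INTER_CUBIC);cv2.imwrite("pics/b.png",big)
print("shoulder",onz("top",(354.4,184.83),.081))
t0=cv2.imread("pics/top0.png",0);b0=cv2.resize(t0[170:200,338:368],(600,600),interpolation=cv2.INTER_CUBIC)
out=np.zeros((600,800),'uint8');out[:400,:400]=cv2.resize(b0,(400,400));out[:333,400:]=cv2.resize(big,(400,333));cv2.imwrite("pics/c4.png",out)
E
```

```text
shoulder [ 0.43132239 -0.26354993  0.081     ]
```

View pics/c4.png

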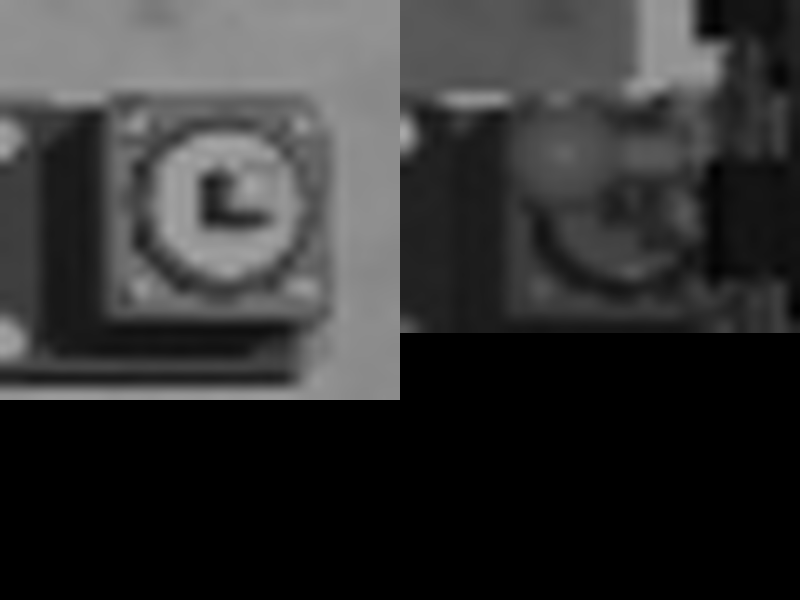

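```bash
python3 - <<'E'
from h import *
print("shaft",onz("top",(354.34,184.76),.081),onz("top",(356.3,183.4),.107))
b=onz("top",(349.54,181.0),.195);print("ball",b,"hub by ball",b[:2]+.046*np.array([.0113,-1]))
to((.4313,-.263,.1576),0.65)
E
```

```text
shaft [ 0.43156355 -0.26334238  0.081     ] [ 0.43241041 -0.26310938  0.107     ]
ball [ 0.42570757 -0.21721601  0.195     ] hub by ball [ 0.42622737 -0.26321601]
pos [ 0.4285 -0.2621  0.2087] yaw 0.79 tilt [ 0.0015 -0.0011] -> shift [-1.   2.8 51.1] turn 0.14
```

Call:
carry_out(
  plan=[
    [[20,-0.5,5,10,0],[20,0,0,20,0],[20,0,0,13,0],[20,0,0,2,0],[20,0,0,2,0],[20,0,0,2,0],[20,0,0,2,0],[20,0,0,2,0]],
  ],
)

```text
t: 6.05
position: [0.4341, -0.2644, 0.1566]
tool_rot: [2.207, 2.234, 0.001]
contact_force: [0.1, -0.2, -2.9]
grip_width: 0.0238
grip_force: 42.0
```

```bash
python3 - <<'E'
from h import *
to((.4335,-.263,.1316),0.65);s=arm.observe();print(s['contact_force'],s['ft_torque'])
E
```

```text
pos [ 0.4341 -0.2644  0.1566] yaw 0.7 tilt [-0.0004  0.0009] -> shift [ 1.4 -0.6 25. ] turn 0.05
[ 0.14979548 -0.19250107 -2.90637112] [-0.08358093  0.02335536  0.02719571]
```

Call:
carry_out(
  plan=[
    [[20,0.7,0,2,0],[20,0,0,2,0],[20,0,0,2,0]],
  ],
)

```text
t: 6.35
position: [0.4338, -0.2634, 0.1501]
tool_rot: [2.208, 2.235, 0.0]
contact_force: [0.4, -0.7, -3.6]
grip_width: 0.0236
grip_force: 42.0
```

Call:
carry_out(
  plan=[
    [[20,0,0,3,0],[20,0,0,3,0],[20,0,0,3,0],[20,0,0,3,0],[20,0,0,2,0],[20,0,0,2,0],[20,0,0,1,0],[20,0,0,1,0]],
  ],
)

```text
t: 7.15
position: [0.4338, -0.2635, 0.1321]
tool_rot: [2.208, 2.235, 0.0]
contact_force: [0.1, 0.2, -2.9]
grip_width: 0.024
grip_force: 42.0
```

Call:
carry_out(
  plan=[
    [[20,0,0,1,0],[50,0,0,0,0],[50,0,0,0,0],[50,0,0,0,0],[50,0,0,-15,0],[50,0,0,-25,0],[50,0,0,-20,0],[50,-25,0,0,0],[50,-40,0,0,0],[50,0,0,0,0]],
  ],
)

```text
t: 8.15
position: [0.4338, -0.3344, 0.1923]
tool_rot: [2.211, 2.226, -0.004]
contact_force: [-0.2, -0.8, 0.2]
grip_width: 0.0499
grip_force: 0.0
```

```bash
python3 - <<'E'
from h import *
to((.4345,-.3285,.145),0.65);s=arm.observe();print(s['contact_force'],s['joint_positions'].round(2))
t=arm.read_camera("top");q=arm.read_camera("scene")
cv2.imwrite("pics/t5.png",t[:,:,::-1]);cv2.imwrite("pics/s5.png",q[:,:,::-1])
a=cv2.resize(t[150:220,305:405],(400,280),interpolation=cv2.INTER_CUBIC)[:,:,::-1]
b=cv2.resize(q[140:220,220:360],(800,457)[:2],interpolation=cv2.INTER_CUBIC)[:,:,::-1]
out=np.zeros((600,800,3),'uint8');out[:140,:200]=cv2.resize(a,(200,140));out[143:,:]=b;cv2.imwrite("pics/c5.png",out)
E
```

```text
pos [ 0.4338 -0.3344  0.1923] yaw 0.38 tilt [-0.005   0.0016] -> shift [ 6.1  0.6 47.2] turn -0.27
[-0.23313709 -0.84078626  0.24882346] [ 0.33  0.34  0.34  1.88 -0.14  0.94  0.74]
```

View pics/c5.png

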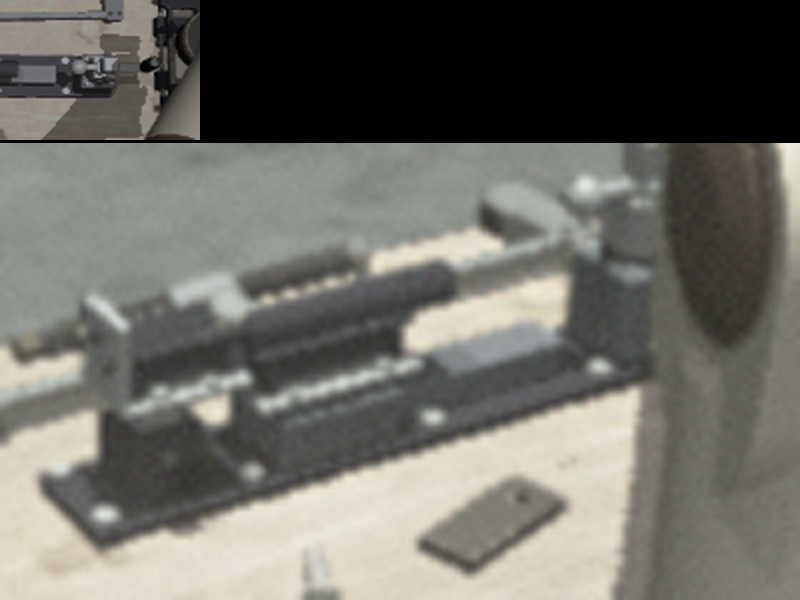

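The crank is down on the shaft, with the ball at c5 (585,190) towards the table. The table legs still sit below the rest legs (c5 (260–420,400–365) against (125–250,408–378)). Next I go down onto the grip.

Call:
carry_out(
  plan=[
    [[50,0,0,0,0],[50,0,0,0,0],[50,0,0,0,0]],
  ],
)

```text
t: 8.55
position: [0.4349, -0.3274, 0.1911]
tool_rot: [-2.206, -2.236, -0.001]
contact_force: [0.0, 0.5, -0.4]
grip_width: 0.0501
grip_force: 0.0
```

```bash
python3 - <<'E'
from h import *
to((.4345,-.3285,.145),0.65)
E
```

```text
pos [ 0.4349 -0.3274  0.1911] yaw 0.79 tilt [0.0006 0.    ] -> shift [-1.1 -0.4 46.1] turn 0.14
```

Call:
carry_out(
  plan=[
    [[50,-0.5,0,12,0],[50,0,0,20,0],[50,0,0,14,0],[50,0,0,0,0],[15,0,0,0,0],[15,0,0,0,0],[15,0,0,0,0],[15,0,0,0,0],[15,0,0,0,0],[15,0,0,0,0]],
  ],
  newtons=25,
)

```text
t: 9.55
position: [0.4349, -0.3293, 0.1457]
tool_rot: [2.207, 2.234, 0.0]
contact_force: [-0.1, 0.3, 2.8]
grip_width: 0.0215
grip_force: 25.0
```

Call:
carry_out(
  plan=[
    [[15,2.2,-16.8,0,0],[15,6.5,-15.7,0,0],[15,10.3,-13.5,0,0],[15,13.5,-10.3,0,0],[15,15.7,-6.5,0,0],[15,16.8,-2.2,0,0],[15,16.8,2.2,0,0],[15,15.7,6.5,0,0],[15,13.5,10.3,0,0],[15,10.3,13.5,0,0],[15,6.5,15.7,0,0],[15,2.2,16.8,0,0]],
  ],
)

```text
t: 10.75
position: [0.4325, -0.1985, 0.1453]
tool_rot: [-2.206, -2.234, 0.002]
contact_force: [-4.8, -3.7, 2.5]
grip_width: 0.0216
grip_force: 25.0
```

```bash
python3 - <<'E'
from h import *
to((.4331,-.1985,.1457),0.65);s=arm.observe();print(s['contact_force'],s['grip_width'],s['grip_force'])
E
```

```text
pos [ 0.4325 -0.1985  0.1453] yaw 0.71 tilt [ 0.0006 -0.002 ] -> shift [ 0.   0.6 -0.4] turn 0.06
[-4.82749701 -3.72638034  2.48370222] 0.021602440226796246 25.007524100365117
```

Half a turn went smoothly. Next, another three quarters of a turn.

Call:
carry_out(
  plan=[
    [[15,-2.2,16.8,0,0],[15,-6.5,15.7,0,0],[15,-10.3,13.5,0,0],[15,-13.5,10.3,0,0],[15,-15.7,6.5,0,0],[15,-16.8,2.2,0,0],[15,-16.8,-2.2,0,0],[15,-15.7,-6.5,0,0],[15,-13.5,-10.3,0,0],[15,-10.3,-13.5,0,0],[15,-6.5,-15.7,0,0],[15,-2.2,-16.8,0,0]],
  ],
)

```text
t: 11.95
position: [0.4346, -0.3296, 0.1456]
tool_rot: [2.206, 2.233, 0.001]
contact_force: [4.2, 3.0, 0.9]
grip_width: 0.0215
grip_force: 25.0
```

Call:
carry_out(
  plan=[
    [[15,2.2,-16.8,0,0],[15,6.5,-15.7,0,0],[15,10.3,-13.5,0,0],[15,13.5,-10.3,0,0],[15,15.7,-6.5,0,0],[15,16.8,-2.2,0,0],[15,0,0,0,0]],
  ],
)

```text
t: 12.65
position: [0.3685, -0.2643, 0.1456]
tool_rot: [2.205, 2.234, 0.001]
contact_force: [4.6, -0.9, -1.3]
grip_width: 0.0212
grip_force: 25.0
```

```bash
python3 - <<'E'
from h import *
to((.3688,-.2635,.1457),0.65);s=arm.observe();print(s['contact_force'],s['grip_width'],s['grip_force'])
q=arm.read_camera("scene");t=arm.read_camera("top")
cv2.imwrite("pics/s6.png",q[:,:,::-1]);cv2.imwrite("pics/t6.png",t[:,:,::-1])
b=cv2.resize(q[155:225,225:305],(800,700),interpolation=cv2.INTER_CUBIC)[:600,:,::-1];cv2.imwrite("pics/c6.png",b)
E
```

```text
pos [ 0.3685 -0.2643  0.1456] yaw 0.77 tilt [-0.0015  0.0022] -> shift [ 0.8  0.3 -0.1] turn 0.12
[ 4.64773146 -0.8526856  -1.25417923] 0.021171672829788792 25.003584881778806
```

View pics/c6.png

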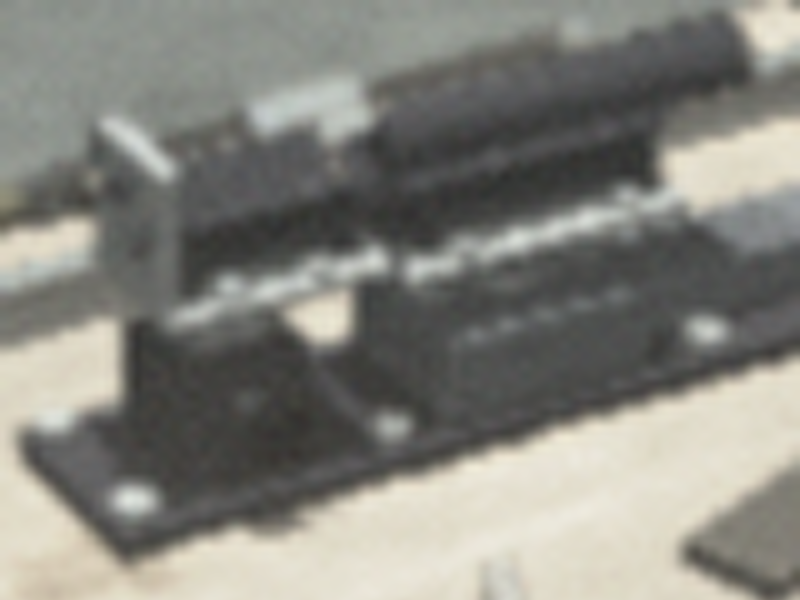

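c6 shows the rest's bright leg line from (165,320) to (385,260) and the table's from (405,270) to (685,200). The table is still slightly low, by about 2 image px. I'll fit both lines, using the start picture to get pixels per turn.

```bash
cat >> h.py <<'E'
def stripe(g,cols,line,w=3):
    P=[]
    for c in cols:
        r0=line(c);r=np.arange(int(round(r0))-w,int(round(r0))+w+1);v=g[r,c].astype(float)
        v=np.clip(v-np.percentile(v,40),0,None);P.append((c,(v*r).sum()/v.sum()))
    P=np.array(P)
    for _ in range(3):
        f=np.polyfit(P[:,0],P[:,1],1);e=P[:,1]-np.polyval(f,P[:,0]);P=P[abs(e)<max(2*e.std(),.15)]
    return np.polyfit(P[:,0],P[:,1],1),e.std(),len(P)
def gap(fn,t1,t2,tcols):
    g=cv2.imread(fn,0)
    rl=lambda c:187+ (c-241.5)*-.273-.05
    tl=lambda c:t1[1]+(c-t1[0])*(t2[1]-t1[1])/(t2[0]-t1[0])
    fr=stripe(g,range(245,263),rl);ft=stripe(g,range(*tcols),tl)
    x=np.array([266,270,280]);print(fn,fr,ft,"gap px",(np.polyval(ft[0],x)-np.polyval(fr[0],x)).round(2))
E
python3 - <<'E'
from h import *
# table line endpoints in image px
k=lambda q:uncrop((q[0],q[1]-143),800/140,(220,140))
c=lambda q:uncrop(q,10,(225,155))
print(k((262,402)),k((420,363)),c((410,268)),c((685,200)))
a,b=k((262,402)),k((420,363));gap("pics/s5.png",a,b,(267,293));gap("pics/scene0.png",a,b,(267,293))
a,b=c((410,268)),c((685,200));gap("pics/s6.png",a,b,(267,291))
E
```

```text
[265.4375 184.9125] [293.0875 178.0875] [265.55 181.35] [293.05 174.55]
pics/s5.png (array([-2.06070564e-01,  2.35624541e+02]), np.float64(0.7979870829653082), 16) (array([ -0.2943239 , 263.69962981]), np.float64(0.16070848916657196), 22) gap px [4.6  4.25 3.36]
pics/scene0.png (array([-2.06777351e-01,  2.35798143e+02]), np.float64(0.783028851713477), 16) (array([ -0.29506411, 263.877921  ]), np.float64(0.17721517266892248), 22) gap px [4.6  4.24 3.36]
pics/s6.png (array([-1.79952498e-01,  2.29254509e+02]), np.float64(1.0473299786439367), 18) (array([ -0.29096168, 258.96769657]), np.float64(0.11148810967326034), 19) gap px [ 0.18 -0.26 -1.37]
```

```bash
python3 - <<'E'
from h import *
g=cv2.imread("pics/s6.png",0).astype(int)+0
print("cols",list(range(241,266,2)))
for r in range(177,192): print(r,g[r,241:294:2])
E
```

```text
cols [241, 243, 245, 247, 249, 251, 253, 255, 257, 259, 261, 263, 265]
177 [108  84  81  65  63  52  48  55  53  61  66  58  55  54  68  77  88 105
 133 161 197 204 156 141 105 115  90]
178 [104  70  64  58  53  57  55  60  62  58  87  67  63  59  81 123 117 157
 200 193 163 134 117 125  88  83  74]
179 [104  68  54  53  54  60  65  66  75  63 108 100  81  66 110 164 162 194
 184 135 113  91  84  91  78  73  72]
180 [110  69  61  59  60  68  74 100 122 117 163 149 107 124 151 140 173 140
 123  86  82  85  72  68  71  75  74]
181 [109  69  59  71  73  83  90 143 169 190 194 166 138 191 186 127 124  86
  87  80  75  77  72  71  73  72  74]
182 [108  71  73 124 109 124 139 182 150 184 139 120 136 164 137  95  93  90
  90  80  72  75  68  71  71  79  78]
183 [106  72  88 176 149 184 194 195 137 146  82  80 104 110  82  75  87 101
  88  73  69  72  75  87  80  82  82]
184 [105  81 116 162 161 198 166 153 167 179  70  68  82  99  87  72  74  81
  74  76  76  84  92 102  81  79  78]
185 [112 128 172 161 149 134 140 185 211 194  68  70  75  84  78  71  68  76
  74  89  89 108  89  89  79  80  79]
186 [120 177 181 127 117  93 144 216 222 202  71  70  72  76  72  71  75  90
  85 110  91  86  80  79  76  79  94]
187 [113 142 128  98 103  93 108 203 223 196  74  72  71  76  76  80  87 118
  97  90  84  80  77  82  81  77 118]
188 [ 84  95 100  96  95  76  70 152 209 159  70  67  70  69  78  99 107  98
  83  79  77  78  77  78  78  68 113]
189 [ 64  77  94  83  75  67  57  93 140 104  69  72  68  74  80  93  92  82
  76  77  82  79  81  77  77  63  93]
190 [60 70 74 67 63 62 64 72 89 69 62 74 70 69 76 82 80 79 75 79 79 78 79 77
 69 69 85]
191 [63 68 67 61 62 64 60 63 72 64 62 68 71 68 74 78 82 81 84 80 81 78 77 74
 75 76 86]
```

```bash
python3 - <<'E'
from h import *
w=lambda p,z:onz("top",p,z)+[.0018,0,0]
L=[w((242.65,194.06),.01),w((337.66,195.0),.01)];U=[w((242.7,178.94),.01),w((337.05,179.85),.01)]
for a,b in(L,U): d=a-b;print("yaw",np.degrees(np.arctan2(-d[0],d[1])),a.round(4),b.round(4))
cc=lambda q:uncrop(q,800/136,(232,170))
for n,q,z in(("barL",(260,83),.085),("barR",(470,88),.085),("stop",(93,74),.127)): print(n,w(cc(q),z).round(4))
# bar edges in top image by columns
g=cv2.imread("pics/t6.png",0).astype(int)
for r in range(174,197): print(r,g[r,244:318:5])
to((.430,.07,.185),.65)
E
```

```text
yaw 0.8223891503324235 [0.4001 0.1249 0.01  ] [ 0.4051 -0.221   0.01  ]
yaw 0.8905246984526738 [0.4556 0.1261 0.01  ] [ 0.4609 -0.219   0.01  ]
barL [0.4297 0.0108 0.085 ]
barR [ 0.4298 -0.113   0.085 ]
stop [0.426  0.1091 0.127 ]
174 [144 143 141 143 147 145 145 142 149 147 143 145 147 144 147]
175 [145 146 145 142 143 144 145 143 148 146 143 145 145 145 145]
176 [144 136 155 156 153 149  96 124 125 123 119 113 145 146 146]
177 [ 71  67  78  77  77  76 131 128 131 121 154 155  89  88  95]
178 [127  36  43  60  56  64  51  59  59  58  59  62  88  65  65]
179 [146  41  48  48  48  71  47  34  43  42  36  36  86  65  64]
180 [96 31 47 47 47 49 38 50 48 45 44 41 40 40 48]
181 [66 32 44 45 46 42 50 58 58 56 55 54 53 52 54]
182 [66 31 45 45 46 47 58 64 64 64 62 61 59 59 57]
183 [63 28 39 66 69 45 53 62 62 63 63 61 60 60 64]
184 [66 40 77 43 41 67 48 56 56 57 57 58 59 59 61]
185 [69 32 46 47 47 49 40 49 49 50 51 52 52 52 58]
186 [68 30 45 46 45 42 20 39 40 41 42 43 44 45 58]
187 [62 32 46 45 47 43 23 17 20 21 24 26 30 31 72]
188 [ 65  32  56  58  58  53  60  40  39  38  36  38  40  46 101]
189 [ 34  26  53  56  50  69  46  46  39  40  39  40  40  46 101]
190 [ 70  38  67  69  64 120  26  36  51  61  61  25  46  45 103]
191 [ 67 155 155 156 143 125  55 118 155 155  82  42  30  36  53]
192 [ 65 156 128 155 156 124 155 132 155 156 151 156  22  24  55]
193 [ 98  36  31  25  26  83  71 104 111 118 124 129 116  65  64]
194 [145  36  40  28  25 145  29  44  43  44  43  36 143  66  66]
195 [120  36  82  25  25 147  30  26  27  37  39  34 149  66  65]
196 [ 61  72  22  37  36 122  34  24  23  24  25  35 147  64  63]
pos [ 0.3685 -0.265   0.1455] yaw 0.71 tilt [-0.0008  0.0012] -> shift [334.2  65.7 -39.7] turn 0.06
```

Call:
carry_out(
  plan=[
    [[50,0,0,0,0],[50,0,0,0,0],[50,0,0,-20,0],[50,0,0,-30,0],[50,30,8,0,0],[45,43,10,0,0],[40,43,10,0,0],[35,43,10,0,0],[30,43,10,0,0],[30,43,10,0,0],[30,43,8,0,0],[30,28,0,0,0]],
  ],
)

```text
t: 13.95
position: [0.4306, 0.0543, 0.1948]
tool_rot: [-2.205, -2.236, 0.002]
contact_force: [0.3, -0.1, 0.4]
grip_width: 0.0299
grip_force: 0.0
```

Call:
carry_out(
  plan=[
    [[30,15,-1,0,0],[30,0,0,20,0],[30,0,0,20,0],[30,0,0,10,0],[30,0,0,0,0],[30,0,0,0,0]],
  ],
)

```text
t: 14.55
position: [0.4296, 0.0665, 0.1452]
tool_rot: [-2.208, -2.234, 0.001]
contact_force: [1.5, -0.0, 0.9]
grip_width: 0.0301
grip_force: 0.0
```

```bash
python3 - <<'E'
from h import *
to((.4289,.0665,.11),.85);s=arm.observe();print(s['contact_force'])
t=arm.read_camera("scene");cv2.imwrite("pics/s7.png",t[:,:,::-1])
E
```

```text
pos [0.4296 0.0665 0.1452] yaw 0.66 tilt [-0.0004 -0.0009] -> shift [ 0.1 -0.6 35.2] turn -0.19
[ 1.46387633 -0.03933003  0.85627822]
```

Call:
carry_out(
  plan=[
    [[30,0,0,12,0],[30,0,0,3,0],[30,0,0,3,0],[30,0,0,3,0],[30,0,0,3,0],[30,0,0,3,0],[30,0,0,3,0]],
  ],
)

```text
t: 15.3
position: [0.4298, 0.067, 0.1152]
tool_rot: [2.208, 2.235, 0.0]
contact_force: [-2.1, -0.8, 11.7]
grip_width: 0.0299
grip_force: 6.5
```

Call:
carry_out(
  plan=[
    [[30,0,0,0,0],[30,0,0,0,0]],
  ],
)

```text
t: 15.5
position: [0.4299, 0.067, 0.1154]
tool_rot: [2.208, 2.235, 0.0]
contact_force: [-1.7, -0.4, 4.3]
grip_width: 0.0299
grip_force: 2.0
```

```bash
cat >> h.py <<'E'
def avg(n=4):
    Z=[];F=[]
    for _ in range(n):
        s=arm.observe();Z.append(s['position']);F.append(s['contact_force']);arm.read_camera("top")
    print("pos",np.mean(Z,0).round(5),"sd",np.std(Z,0).round(5),"F",np.mean(F,0).round(1),"grip",s['grip_width'],s['grip_force'])
E
python3 -c "
from h import *
avg()"
```

```text
pos [0.42988 0.06704 0.11541] sd [1.e-05 1.e-05 1.e-05] F [-1.2 -0.1  4.6] grip 0.02960186452419863 2.209441512823105
```

Call:
carry_out(
  plan=[
    [[33,0,0,-15,0],[33,0,0,-20,0],[33,-35,0,0,0],[33,-40,-0.5,0,-0.2],[33,0,0,0,0],[33,0,0,15,0],[33,0,0,12,0],[33,0,0,5,0],[33,0,0,2,0],[33,0,0,2,0]],
  ],
)

```text
t: 16.7
position: [0.4303, -0.0078, 0.1142]
tool_rot: [-2.203, -2.239, -0.0]
contact_force: [0.0, 0.3, 0.3]
grip_width: 0.0328
grip_force: 0.0
```

No contact yet, so I go down in 1 mm rows.

Call:
carry_out(
  plan=[
    [[33,0,0,1,0],[33,0,0,1,0],[33,0,0,1,0],[33,0,0,0,0]],
  ],
)

```text
t: 17.1
position: [0.4302, -0.008, 0.1113]
tool_rot: [2.204, 2.239, 0.0]
contact_force: [-0.0, 0.2, 0.1]
grip_width: 0.0328
grip_force: 0.0
```

Call:
carry_out(
  plan=[
    [[33,0,0,1,0],[33,0,0,1,0],[33,0,0,0,0]],
  ],
)

```text
t: 17.4
position: [0.43, -0.008, 0.1091]
tool_rot: [-2.204, -2.239, 0.0]
contact_force: [-0.1, 0.4, 0.3]
grip_width: 0.0329
grip_force: 0.0
```

Call:
carry_out(
  plan=[
    [[33,0,0,1,0],[33,0,0,1,0],[33,0,0,0,0]],
  ],
)

```text
t: 17.7
position: [0.4303, -0.008, 0.108]
tool_rot: [-2.204, -2.239, -0.0]
contact_force: [-3.5, 0.6, 10.9]
grip_width: 0.0331
grip_force: 5.5
```

Call:
carry_out(
  plan=[
    [[33,0,0,1,0],[33,0,0,1,0],[33,0,0,0,0]],
  ],
)

```text
t: 18.0
position: [0.4308, -0.008, 0.1075]
tool_rot: [2.204, 2.238, 0.001]
contact_force: [-7.0, -0.5, 28.1]
grip_width: 0.033
grip_force: 14.8
```

Call:
carry_out(
  plan=[
    [[33,0,0,-20,0],[33,0,0,-35,0],[40,-20,-6,-32,0],[50,-40,-10,0,0],[50,-45,-12,0,0],[50,-45,-12,0,0],[50,-45,-12,0,0],[50,-40,-10,0,0],[50,-20,-4,0,0],[50,0,0,0,0],[50,0,0,0,0],[50,0,0,0,0]],
  ],
)

```text
t: 19.2
position: [0.3685, -0.2625, 0.192]
tool_rot: [-2.201, -2.24, -0.001]
contact_force: [0.1, 0.1, 0.3]
grip_width: 0.0502
grip_force: 0.0
```

```bash
python3 -c "
from h import *
to((.3685,-.2643,.1456),.75)"
```

```text
pos [ 0.3685 -0.2625  0.192 ] yaw 1.01 tilt [ 0.0009 -0.0004] -> shift [-1.8  0.  46.4] turn 0.26
```

Call:
carry_out(
  plan=[
    [[50,-1.8,0,12,0.2],[50,0,0,20,0],[50,0,0,14.5,0],[50,0,0,0,0],[15,0,0,0,0],[15,0,0,0,0],[15,0,0,0,0],[15,0,0,0,0],[15,0,0,0,0],[15,0,0,0,0]],
  ],
)

```text
t: 20.2
position: [0.3686, -0.266, 0.1461]
tool_rot: [2.207, 2.234, 0.001]
contact_force: [-0.3, 0.1, 1.5]
grip_width: 0.0211
grip_force: 25.0
```

Call:
carry_out(
  plan=[
    [[15,16.8,2.2,0,0],[15,15.7,6.5,0,0],[15,13.5,10.3,0,0],[15,10.3,13.5,0,0],[15,6.5,15.7,0,0],[15,2.2,16.8,0,0],[15,-2.2,16.8,0,0],[15,-6.5,15.7,0,0],[15,-10.3,13.5,0,0],[15,-13.5,10.3,0,0],[15,-15.7,6.5,0,0],[15,-16.8,2.2,0,0]],
  ],
)

```text
t: 21.4
position: [0.4993, -0.2625, 0.1459]
tool_rot: [-2.204, -2.236, -0.003]
contact_force: [-2.0, 4.8, 5.0]
grip_width: 0.0214
grip_force: 25.0
```

Call:
carry_out(
  plan=[
    [[15,-16.8,-2.2,0,0],[15,-15.7,-6.5,0,0],[15,-5.7,-3.7,0,0],[15,0,0,0,0],[15,0,0,0,0]],
  ],
)

```text
t: 21.9
position: [0.4868, -0.3029, 0.1461]
tool_rot: [2.207, 2.234, 0.0]
contact_force: [0.9, -0.8, 3.8]
grip_width: 0.0215
grip_force: 25.0
```

```bash
python3 -c "
from h import *
to((.430,-.008,.2),.85);p,M=tool();d=p-np.array([.4338,-.2635,0]);print('angle',np.degrees(np.arctan2(d[1],d[0])),np.hypot(*d[:2]))
s=arm.observe();print(s['contact_force'],s['grip_force'])"
```

```text
pos [ 0.4868 -0.3029  0.1461] yaw 0.71 tilt [-0.0011  0.0011] -> shift [295.5 -53.1 -54.3] turn -0.14
angle -36.57308929568503 0.06604303556644767
[ 0.91393631 -0.83064247  3.80526481] 25.002066087909043
```

Call:
carry_out(
  plan=[
    [[50,0,0,0,0],[50,0,0,0,0],[50,0,0,-20,0],[50,0,0,-30,0],[50,20,-4,0,0],[45,45,-8,0,0],[33,45,-8,0,0],[33,45,-8,0,0],[33,45,-8,0,0],[33,45,-8,0,0],[33,35,-8,0,-0.2],[33,15,-1,0,0]],
  ],
)

```text
t: 23.1
position: [0.4275, -0.0045, 0.1952]
tool_rot: [-2.197, -2.243, 0.001]
contact_force: [-0.4, 0.1, 0.1]
grip_width: 0.0328
grip_force: 0.0
```

Call:
carry_out(
  plan=[
    [[33,0,0,0,0],[33,0,0,20,0],[33,0,0,25,0],[33,0,0,20,0],[33,0,0,8,0],[33,0,0,2,0],[33,0,0,1,0],[33,0,0,0,0],[33,0,0,0,0]],
  ],
)

```text
t: 24.0
position: [0.4303, -0.0083, 0.1205]
tool_rot: [2.203, 2.238, 0.002]
contact_force: [0.3, 0.9, 0.1]
grip_width: 0.0326
grip_force: 0.0
```

Call:
carry_out(
  plan=[
    [[33,0,0,2,0],[33,0,0,1,0],[33,0,0,0,0],[33,0,0,0,0]],
  ],
)

```text
t: 24.4
position: [0.4296, -0.0082, 0.1167]
tool_rot: [-2.204, -2.239, -0.0]
contact_force: [0.1, -0.0, -0.1]
grip_width: 0.0331
grip_force: 0.0
```

Call:
carry_out(
  plan=[
    [[33,0,0,1,0],[33,0,0,0,0],[33,0,0,0,0]],
  ],
)

```text
t: 24.7
position: [0.4296, -0.0082, 0.1157]
tool_rot: [-2.204, -2.239, -0.0]
contact_force: [1.0, 0.1, -0.6]
grip_width: 0.033
grip_force: 0.1
```

Call:
carry_out(
  plan=[
    [[33,0,0,1,0],[33,0,0,0,0],[33,0,0,0,0]],
  ],
)

```text
t: 25.0
position: [0.4297, -0.0082, 0.1153]
tool_rot: [2.204, 2.239, 0.0]
contact_force: [-2.1, -0.4, 9.2]
grip_width: 0.0328
grip_force: 4.0
```

Table and rest now agree to about 0.1 mm. I'll re-probe the rest with the same 33 mm opening as a cross-check.

Call:
carry_out(
  plan=[
    [[33,0,0,-15,0],[33,0,0,-20,0],[33,35,0,0,0],[33,40,0,0,0],[33,0,0,0,0],[33,0,0,20,0],[33,0,0,13,0],[33,0,0,0,0],[33,0,0,1,0],[33,0,0,1,0],[33,0,0,0,0],[33,0,0,0,0]],
  ],
)

```text
t: 26.2
position: [0.4283, 0.0665, 0.1154]
tool_rot: [-2.204, -2.238, 0.0]
contact_force: [-3.2, 0.4, 7.7]
grip_width: 0.0329
grip_force: 4.3
```

Rest and table read the same (0.1154 and 0.1153), so they are level. Now I go behind the bar's tail with closed fingers.

Call:
carry_out(
  plan=[
    [[33,0,0,-20,0],[20,0,0,-20,0],[0,-25,0,0,0],[0,-45,0,0,0],[0,-45,0,0,0],[0,-45,0,0,0],[0,-40,0,0,0],[0,-17,0,0,0],[0,0,0,0,0],[0,0,0,0,0],[0,0,0,0,0]],
  ],
)

```text
t: 27.3
position: [0.4317, -0.1488, 0.1546]
tool_rot: [-2.201, -2.24, -0.0]
contact_force: [0.4, -0.0, 0.5]
grip_width: 0.0007
grip_force: 0.0
```

```bash
python3 - <<'E'
from h import *
to((.4321,-.150,.1172),.85);s=arm.observe();print(s['grip_width'],s['contact_force'])
g=cv2.imread("pics/t6.png",0).astype(int);print(g[183,300:330]);print(onz("top",(314,184),.1095))
E
```

```text
pos [ 0.4317 -0.1488  0.1546] yaw 1.01 tilt [ 0.0008 -0.0004] -> shift [-1.3  0.4 37.4] turn 0.16
0.0006875358452150004 [ 0.40094842 -0.01923809  0.49998078]
[ 61  61  61  61  60  60  61  59  59  60  60  58  59  58  64  99 112 111
 113 113 112 113 112 112 112 111 111 112 115 116]
[ 0.42632532 -0.11757092  0.1095    ]
```

Call:
carry_out(
  plan=[
    [[0,0,0.4,15,0.2],[0,0,0,15,0],[0,0,0,7,0],[0,0,0,0,0],[0,6,0,0,0],[0,4,0,0,0],[0,2,0,0,0],[0,2,0,0,0],[0,2,0,0,0],[0,2,0,0,0]],
  ],
)

```text
t: 28.3
position: [0.4321, -0.1321, 0.1178]
tool_rot: [2.208, 2.235, 0.0]
contact_force: [1.1, 0.2, 0.8]
grip_width: 0.0003
grip_force: 0.0
```

Call:
carry_out(
  plan=[
    [[0,2,0,0,0],[0,2,0,0,0],[0,2,0,0,0],[0,2,0,0,0],[0,2,0,0,0],[0,2,0,0,0],[0,2,0,0,0],[0,2,0,0,0]],
  ],
)

```text
t: 29.1
position: [0.4318, -0.1182, 0.1179]
tool_rot: [2.208, 2.232, -0.002]
contact_force: [0.1, -6.1, 0.3]
grip_width: 0.0005
grip_force: 3.0
```

Call:
carry_out(
  plan=[
    [[0,2.5,0,0,0],[0,2.5,0,0,0],[0,2.5,0,0,0],[0,2.5,0,0,0],[0,2.5,0,0,0],[0,2.5,0,0,0],[0,2.5,0,0,0],[0,2.5,0,0,0],[0,2.5,0,0,0],[0,2.5,0,0,0],[0,2.5,0,0,0],[0,2.5,0,0,0]],
  ],
)

```text
t: 30.3
position: [0.4313, -0.0883, 0.1178]
tool_rot: [2.209, 2.232, -0.002]
contact_force: [-0.7, -6.8, 1.3]
grip_width: 0.0005
grip_force: 3.3
```

Call:
carry_out(
  plan=[
    [[0,2.5,0,0,0],[0,2.5,0,0,0],[0,2.5,0,0,0],[0,2.5,0,0,0],[0,2.5,0,0,0],[0,2.5,0,0,0],[0,2.5,0,0,0],[0,2.5,0,0,0]],
  ],
)

```text
t: 31.1
position: [0.4309, -0.0684, 0.1178]
tool_rot: [2.209, 2.232, -0.003]
contact_force: [-1.0, -7.8, 1.8]
grip_width: 0.0001
grip_force: 3.5
```

```bash
python3 - <<'E'
from h import *
to((.430,-.044,.1178),.85)
q=arm.read_camera("scene");b=cv2.resize(q[150:210,225:305],(800,600),interpolation=cv2.INTER_CUBIC)[:,:,::-1];cv2.imwrite("pics/c8.png",b)
E
```

```text
pos [ 0.4309 -0.0684  0.1178] yaw 0.6 tilt [-0.0023 -0.0002] -> shift [24.4 -0.7 -0.1] turn -0.25
```

View pics/c8.png

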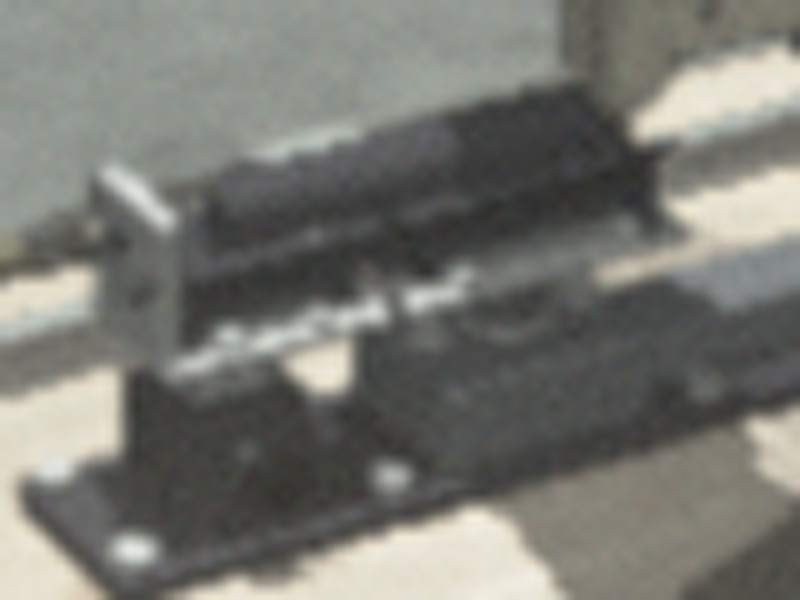

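The bar now lies across both grooves, which are in one line. Its nose is at c8 (215,185), near the stop plate at (175,230).

Call:
carry_out(
  plan=[
    [[0,2.5,0,0,0],[0,2.5,0,0,0],[0,2.5,0,0,0],[0,2.5,0,0,0],[0,2.5,0,0,0],[0,2.5,0,0,0],[0,1.5,0,0,0],[0,1,0,0,0],[0,1,0,0,0]],
  ],
)

```text
t: 32.05
position: [0.4306, -0.0501, 0.1178]
tool_rot: [2.209, 2.232, -0.003]
contact_force: [-1.0, -8.0, 1.7]
grip_width: 0.0007
grip_force: 3.8
```

Call:
carry_out(
  plan=[
    [[0,1,0,0,0],[0,1,0,0,0],[0,1,0,0,0]],
  ],
)

```text
t: 32.35
position: [0.4306, -0.0472, 0.1178]
tool_rot: [2.209, 2.232, -0.003]
contact_force: [-1.1, -6.6, 1.8]
grip_width: 0.0006
grip_force: 3.8
```

Call:
carry_out(
  plan=[
    [[0,1,0,0,0],[0,1,0,0,0]],
  ],
)

```text
t: 32.55
position: [0.4305, -0.0452, 0.1178]
tool_rot: [2.209, 2.232, -0.003]
contact_force: [-1.0, -8.0, 2.4]
grip_width: 0.0005
grip_force: 3.8
```

Call:
carry_out(
  plan=[
    [[0,1,0,0,0],[0,1,0,0,0]],
  ],
)

```text
t: 32.75
position: [0.4305, -0.0439, 0.1178]
tool_rot: [2.209, 2.231, -0.004]
contact_force: [-2.4, -11.7, 1.4]
grip_width: 0.0007
grip_force: 6.0
```

Call:
carry_out(
  plan=[
    [[0,1,0,0,0],[0,1,0,0,0]],
  ],
)

```text
t: 32.95
position: [0.4305, -0.0437, 0.1178]
tool_rot: [2.209, 2.229, -0.006]
contact_force: [-2.1, -17.7, 1.7]
grip_width: 0.0008
grip_force: 8.7
```

The bar is at the stop: it stopped moving and the push rose to about 18 N. I back off and touch the boss top to check that the crank is fully seated.

Call:
carry_out(
  plan=[
    [[0,-3,0,0,0],[0,-12,0,0,0],[0,0,0,-35,0],[0,-20,0,-40,0],[0,-45,0,0,0],[0,-45,0,0,0],[0,-45,0,0,0],[0,-35,0,0,0],[0,-17,0,0,0],[0,0,0,0,0],[0,0,0,0,0],[0,0,0,0,0]],
  ],
)

```text
t: 34.15
position: [0.4337, -0.259, 0.1924]
tool_rot: [-2.205, -2.236, -0.001]
contact_force: [-0.5, 0.7, 0.1]
grip_width: 0.0005
grip_force: 0.0
```

Call:
carry_out(
  plan=[
    [[0,0,0,15,0],[0,0,0,12,0],[0,0,0,0,0],[0,0,0,1,0],[0,0,0,1,0],[0,0,0,1,0],[0,0,0,0,0]],
  ],
)

```text
t: 34.85
position: [0.4337, -0.2608, 0.1629]
tool_rot: [2.208, 2.235, 0.0]
contact_force: [-0.7, 0.1, 0.8]
grip_width: 0.0005
grip_force: 0.0
```

Call:
carry_out(
  plan=[
    [[0,0,0,1,0],[0,0,0,1,0],[0,0,0,0.5,0],[0,0,0,0,0]],
  ],
)

```text
t: 35.25
position: [0.434, -0.261, 0.1613]
tool_rot: [2.207, 2.234, 0.001]
contact_force: [-2.6, 1.6, 8.8]
grip_width: 0.0003
grip_force: 4.3
```

Call:
carry_out(
  plan=[
    [[0,0,0,0.7,0],[0,0,0,0,0]],
  ],
)

```text
t: 35.45
position: [0.4342, -0.2611, 0.1612]
tool_rot: [2.207, 2.234, 0.002]
contact_force: [-2.7, 2.4, 13.4]
grip_width: 0.0006
grip_force: 6.9
```

Call:
carry_out(
  plan=[
    [[0,0,0,-10,0],[0,0,0,-40,0],[0,0,0,-40,0],[0,0,0,0,0]],
  ],
)

```text
t: 35.85
position: [0.4367, -0.2628, 0.2551]
tool_rot: [2.202, 2.228, 0.006]
contact_force: [0.9, -0.7, 0.2]
grip_width: 0.0008
grip_force: 0.0
```

```bash
python3 - <<'E'
from h import *
t=arm.read_camera("top");q=arm.read_camera("scene")
a=cv2.resize(t[165:205,230:380],(800,213),interpolation=cv2.INTER_CUBIC)
b=cv2.resize(q[145:205,225:350],(800,384),interpolation=cv2.INTER_CUBIC)
cv2.imwrite("pics/c9.png",np.vstack([a,b])[:,:,::-1])
E
```

```text
(no output)
```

View pics/c9.png

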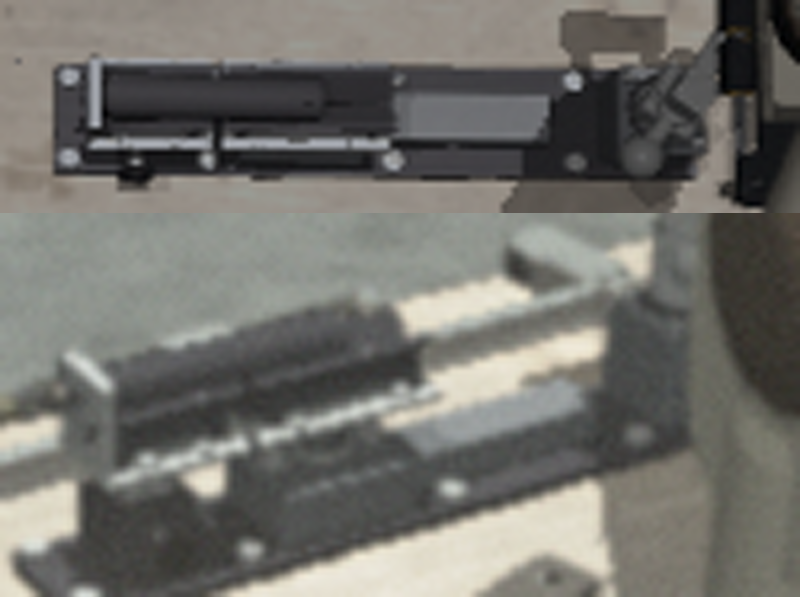

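The final picture shows the bar's nose against the stop plate at (100,95), and the two legs in one straight line from (110,480) to (435,392). The crank is on the shaft, with its ball at (640,155), and the arm is clear of everything.

```bash
python3 -c "
from station import arm
print(arm.hand_in())"
```

```text
the job is handed in; nothing more can be done
None
```

The job is handed in at about 36 s of the 72 s allowed: the crank is seated on the shaft, the grooves are level to about 0.1 mm by touch, and the bar is against the stop plate; no verdict came back.

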